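Charge the sample splitter and hold its gate open

ROBOT

A 6-joint arm with a two-finger parallel gripper is mounted at the origin on the work surface. World frame = base frame: x ahead of the robot, y to its left, z up, the work surface at z = 0. Lengths are in m, angles in rad, forces in N, time in s.
With the tool pointing down it reaches from about 0.3 to 0.95 m from the base axis. Payload 3.1 kg.
Tool frame: the origin (TCP) lies on the centre line of the jaws, within the pads' length; the fingertips stand 17 mm ahead of it and the grasp point (between the pads) lies 2 mm behind it; z points along the fingers, y is the direction in which the jaws open and shut (so a half turn about z gives the same grasp; the last joint's range is limited). The gripper opens to 85 mm and grips with 20 to 120 N. Pads are 22 mm wide; open, the fingers measure 114 mm over their backs; the gripper's body (76 mm by 85 mm) begins 54 mm behind the grasp point. The pads swing forward as they close: fully open they stand 13 mm farther back than shut.
Start: joints at [-1.316, 0.308, 1.634, -0, 1.2, -0.07], TCP at [0.199, -0.592, 0.248] pointing down, gripper open.
Joint ranges: [-3.06, 3.06], [-0.79, 1.96], [0.05, 2.63], [-1.19, 4.34], [0.05, 2.64], [-2.94, 2.94]. Speed limits (rad/s): [2.79, 2.79, 3.14, 3.14, 3.14, 3.14].

INTERFACE

Orientations are given as a rotation vector (axis times angle).
In Python, from station import ctrl, viewer, sign_off gives the robot as it stands.
- The arm moves only by the tool drive_tool, never from a script. Its argument "steps" is a list that holds one entry, the list of rows, each a list of 7 numbers: the opening, from 0 (shut) to 1 (fully open), then the shift along the tool's x, y, z in cm, then the turn, a rotation vector about the tool's x, y, z in degrees. A call has 1 to 8 rows; each row is the pose to reach, as a shift and turn from the pose commanded when the call began, along the tool's axes at that moment; what a row does not reach only later rows make up. A row lasts 1/8 s, in which the tool goes at most 62.5 mm and 10.7 degrees, less where a joint would pass 70% of its speed; a pose out of reach is approached as far as the arm can. A call with a gripper value outside its range is refused whole. The fingers move at their own pace and stop on an object; "squeeze" is the grip in N (left out, the last holds). Time passes only in rows, so rows that repeat a pose let the fingers close. It gives the time, the measured TCP pose, the force and the opening at its end, in the units of the state.
- ctrl.sense(): the state, without advancing time (a new reading comes with each control period).
- viewer.snapshot(name): name is "scene" or "top" or "wrist"; returns a dict with "color" (420x560x3 uint8, red, green, blue), "vertical_fov" (degrees; the focal length in pixels is half the picture's height over the tangent of half this angle, whatever the lens; pixels are square), "cx", "cy" (the principal point, pixels), "dist" ([k1, k2, p1, p2, k3] as OpenCV has them; the pictures are not rectified), "rvec" (rotation vector, rad) and "tvec" (3), from world to camera coordinates, as OpenCV has them. Camera axes: x right, y down, z forward; pixel columns grow to the right and rows downward; lengths in m; the calibration is good to about 2 mm. A picture is of the moment at which its call begins. There is no depth.
- sign_off(): hands the job in, once; it reports no verdict.
The state is a dict: "time_s": time; "q": joint angles; "qvel": joint speeds; "joint_torque": joint torques, N m; "ee_pos": TCP position; "tool_rot": TCP orientation; "wrist_force": force on the tool from outside, world axes, zero at the start; "ft_torque": the same for the moment, N m; "opening": opening from 0.0 (shut) to 1.0 (fully open).
Only numpy, scipy, OpenCV 4.12 (cv2) and the standard library are available. Lean on these libraries where they do the work, as an engineer would, in place of code of your own. Each camera call takes 0.05 s, during which the arm holds its last target. There are 200 camera calls.

TASK

With the scoop, lift at least three casting nuggets out of the stock tub and tip them into the hopper of the sample splitter while its gate is shut, then put the scoop down on the bench or back in the tub. Then press the splitter's spring-loaded gate lever fully down to its stop, so that the hopper empties and at least three nuggets lie in the two pans, and keep it there: the program finishes with the gripper itself still holding the lever fully down. Do not disturb the bench block, the crucible or the hammer.

Things in the scene. Friction and masses are not known exactly. Their poses are not given: they have to be found in the camera images.
- scoop_grip (a point): middle of the scoop's handle: a flat-sided wooden bar 18 mm across (along y, the sides to pinch), 14 thick, 118 long, rising backwards from the bowl's rear at 40 degrees. This point is 97 mm behind the bowl's middle and 81 above its underside. Scoop axes: x from handle to nose, y across, z up. 180 g. It starts flat on the floor in the tub's rear part, nose to the tub's sloping front (tub's +y)
- scoop_bowl (a point): middle of the steel scoop's flat-bottomed bowl, on its inner floor, 2 mm above its underside; axes as at the handle. The bowl is 90 mm long (its open front lip, 2 mm thick, is 45 mm ahead along x) and 84 wide; rear wall 41 mm high, side walls 33 high along the rear 62 mm, 17 near the lip
- tub: stock tub, a shallow sheet-metal pan screwed to the bench; origin on the bench under its middle. Inside 128 mm wide along its x; flat floor, 4 mm above the bench, along its y from -110 mm (upright rear wall) to +108 mm, where the front wall rises, leaning outwards 45 degrees, to its top edge 40 mm above the bench at y = +144 mm. Side and rear walls 40 mm high
- splitter: riffle sample splitter, fixed; origin on the bench under its middle; its front (-x) more or less faces the robot. Open hopper on top, two upright end plates to 190 mm height, 100 mm to each side along its y, under the hopper a gate, then four alternating chutes into two open pans on the bench, one on the near (-x) and one on the far (+x) side
- hopper_core (a point): middle of the space in the hopper, 145 mm above the bench, under the centre of its open mouth at 190 mm; axes as the splitter's. The mouth is 124 mm along x by 170 mm along y; the long walls slope in to a slot 46 mm wide, 117 mm above the bench, shut by the gate
- near_pan (a point): centre of the inner floor of the near pan, 3 mm above the bench; inside 82 mm along x by 174 mm along y (splitter's axes), walls to 36 mm above the bench
- far_pan (a point): centre of the inner floor of the far pan, like the near one
- gate (a joint): angle of the gate and its lever, rad: 0 shut (a spring holds it there), 0.9 lever fully down against its stop, gate fully open. Pressing the grip down takes about 5 N at first and about 8 N at the stop; let go, it springs back
- lever_grip (a point): middle of the lever's grip: a black round bar 22 mm thick and 88 mm long, lying level along the splitter's y, beside the splitter's -y end plate (60 mm outside it) and in front of (nearer than) the hopper. It moves with the lever
- gate_pivot (a point): fixed point on the lever's hinge axis, level with the grip's middle; the axis runs along the splitter's y, 175 mm above the bench. The grip's middle circles it at 120 mm radius on the robot's side (-x), from 0.45 rad above level (shut) to 0.45 rad below level (fully down, 52 mm lower than the axis)
- bench_block: bystander: square steel bench block 65 x 65 x 22 mm on the bench, origin under its middle; leave it alone
- crucible: bystander: white ceramic crucible, 64 mm across and 50 mm high, origin under its middle; leave it alone
- hammer: bystander: hammer lying on the bench, its own x along the handle towards the head; leave it alone
- nugget0: bronze casting nugget: lumpy rounded metal drop about 17 x 15 x 14 mm, 12 g; origin about its middle, 7 mm above what it lies on; all eight are alike and start loose in the front part of the tub
- nugget1: bronze casting nugget: lumpy rounded metal drop about 17 x 15 x 14 mm, 12 g; origin about its middle, 7 mm above what it lies on; all eight are alike and start loose in the front part of the tub
- nugget2: bronze casting nugget: lumpy rounded metal drop about 17 x 15 x 14 mm, 12 g; origin about its middle, 7 mm above what it lies on; all eight are alike and start loose in the front part of the tub
- nugget3: bronze casting nugget: lumpy rounded metal drop about 17 x 15 x 14 mm, 12 g; origin about its middle, 7 mm above what it lies on; all eight are alike and start loose in the front part of the tub
- nugget4: bronze casting nugget: lumpy rounded metal drop about 17 x 15 x 14 mm, 12 g; origin about its middle, 7 mm above what it lies on; all eight are alike and start loose in the front part of the tub
- nugget5: bronze casting nugget: lumpy rounded metal drop about 17 x 15 x 14 mm, 12 g; origin about its middle, 7 mm above what it lies on; all eight are alike and start loose in the front part of the tub
- nugget6: bronze casting nugget: lumpy rounded metal drop about 17 x 15 x 14 mm, 12 g; origin about its middle, 7 mm above what it lies on; all eight are alike and start loose in the front part of the tub
- nugget7: bronze casting nugget: lumpy rounded metal drop about 17 x 15 x 14 mm, 12 g; origin about its middle, 7 mm above what it lies on; all eight are alike and start loose in the front part of the tub
Not all that is in view belongs to the job. Of the things that look like the part that bears scoop_grip, the largest one is meant.

How it is judged:
On the way, in this order (a step that is already met when the one before it is completed fails the run):
1. at least three nuggets lie in the lifted scoop, clear above the tub (height (world z) of scoop_bowl above 0.1 m and ((distance between any of nugget0, nugget1 and scoop_bowl below 0.066 m and distance between any of nugget0, nugget2 and scoop_bowl below 0.066 m and distance between any of nugget0, nugget3 and scoop_bowl below 0.066 m and distance between any of nugget1, nugget2 and scoop_bowl below 0.066 m and distance between any of nugget1, nugget3 and scoop_bowl below 0.066 m and distance between any of nugget2, nugget3 and scoop_bowl below 0.066 m) or ((distance between any of nugget0, nugget1, nugget2 and scoop_bowl below 0.066 m and distance between any of nugget0, nugget1, nugget3 and scoop_bowl below 0.066 m and distance between any of nugget0, nugget2, nugget3 and scoop_bowl below 0.066 m and distance between any of nugget1, nugget2, nugget3 and scoop_bowl below 0.066 m) and distance between any of nugget4, nugget5, nugget6, nugget7 and scoop_bowl below 0.066 m) or (distance between any of nugget0, nugget1, nugget2, nugget3 and scoop_bowl below 0.066 m and (distance between any of nugget4, nugget5, nugget6 and scoop_bowl below 0.066 m and distance between any of nugget4, nugget5, nugget7 and scoop_bowl below 0.066 m and distance between any of nugget4, nugget6, nugget7 and scoop_bowl below 0.066 m and distance between any of nugget5, nugget6, nugget7 and scoop_bowl below 0.066 m)) or (distance between any of nugget4, nugget5 and scoop_bowl below 0.066 m and distance between any of nugget4, nugget6 and scoop_bowl below 0.066 m and distance between any of nugget4, nugget7 and scoop_bowl below 0.066 m and distance between any of nugget5, nugget6 and scoop_bowl below 0.066 m and distance between any of nugget5, nugget7 and scoop_bowl below 0.066 m and distance between any of nugget6, nugget7 and scoop_bowl below 0.066 m))), for 0.2 s.
2. at least three nuggets lie in the hopper, the gate shut (value of joint gate below 0.1 rad and ((distance between any of nugget0, nugget1 and hopper_core below 0.092 m and distance between any of nugget0, nugget2 and hopper_core below 0.092 m and distance between any of nugget0, nugget3 and hopper_core below 0.092 m and distance between any of nugget1, nugget2 and hopper_core below 0.092 m and distance between any of nugget1, nugget3 and hopper_core below 0.092 m and distance between any of nugget2, nugget3 and hopper_core below 0.092 m) or ((distance between any of nugget0, nugget1, nugget2 and hopper_core below 0.092 m and distance between any of nugget0, nugget1, nugget3 and hopper_core below 0.092 m and distance between any of nugget0, nugget2, nugget3 and hopper_core below 0.092 m and distance between any of nugget1, nugget2, nugget3 and hopper_core below 0.092 m) and distance between any of nugget4, nugget5, nugget6, nugget7 and hopper_core below 0.092 m) or (distance between any of nugget0, nugget1, nugget2, nugget3 and hopper_core below 0.092 m and (distance between any of nugget4, nugget5, nugget6 and hopper_core below 0.092 m and distance between any of nugget4, nugget5, nugget7 and hopper_core below 0.092 m and distance between any of nugget4, nugget6, nugget7 and hopper_core below 0.092 m and distance between any of nugget5, nugget6, nugget7 and hopper_core below 0.092 m)) or (distance between any of nugget4, nugget5 and hopper_core below 0.092 m and distance between any of nugget4, nugget6 and hopper_core below 0.092 m and distance between any of nugget4, nugget7 and hopper_core below 0.092 m and distance between any of nugget5, nugget6 and hopper_core below 0.092 m and distance between any of nugget5, nugget7 and hopper_core below 0.092 m and distance between any of nugget6, nugget7 and hopper_core below 0.092 m))), for 0.2 s.
3. the scoop is put down and let go, the gate still shut (all of step 2 and contact force between scoop and the fingers below 0.2 N and height (world z) of scoop_bowl below 0.06 m and linear speed of scoop below 0.05 m/s), for 0.1 s.
At the end, for the whole second after the job is handed in: The gripper holds the lever at 0.80 rad or more (stop at 0.90) with at least 2 N and nothing but the robot holds it there; no nugget is left in the hopper; at least three nuggets lie in the two pans; the scoop lies low (its bowl floor under 60 mm above the bench), at rest and let go (value of joint gate above 0.8 rad and contact force between any of the fingers, the arm and gate above 2 N and contact force between scoop and gate below 0.2 N and ((horizontal distance between any of nugget0, nugget1 and splitter below 0.135 m and horizontal distance between any of nugget0, nugget2 and splitter below 0.135 m and horizontal distance between any of nugget0, nugget3 and splitter below 0.135 m and horizontal distance between any of nugget1, nugget2 and splitter below 0.135 m and horizontal distance between any of nugget1, nugget3 and splitter below 0.135 m and horizontal distance between any of nugget2, nugget3 and splitter below 0.135 m) or ((horizontal distance between any of nugget0, nugget1, nugget2 and splitter below 0.135 m and horizontal distance between any of nugget0, nugget1, nugget3 and splitter below 0.135 m and horizontal distance between any of nugget0, nugget2, nugget3 and splitter below 0.135 m and horizontal distance between any of nugget1, nugget2, nugget3 and splitter below 0.135 m) and horizontal distance between any of nugget4, nugget5, nugget6, nugget7 and splitter below 0.135 m) or (horizontal distance between any of nugget0, nugget1, nugget2, nugget3 and splitter below 0.135 m and (horizontal distance between any of nugget4, nugget5, nugget6 and splitter below 0.135 m and horizontal distance between any of nugget4, nugget5, nugget7 and splitter below 0.135 m and horizontal distance between any of nugget4, nugget6, nugget7 and splitter below 0.135 m and horizontal distance between any of nugget5, nugget6, nugget7 and splitter below 0.135 m)) or (horizontal distance between any of nugget4, nugget5 and splitter below 0.135 m and horizontal distance between any of nugget4, nugget6 and splitter below 0.135 m and horizontal distance between any of nugget4, nugget7 and splitter below 0.135 m and horizontal distance between any of nugget5, nugget6 and splitter below 0.135 m and horizontal distance between any of nugget5, nugget7 and splitter below 0.135 m and horizontal distance between any of nugget6, nugget7 and splitter below 0.135 m)) and not (distance between any of nugget0, nugget1, nugget2, nugget3, nugget4, nugget5, nugget6, nugget7 and hopper_core below 0.092 m) and contact force between scoop and the fingers below 0.2 N and height (world z) of scoop_bowl below 0.06 m and linear speed of scoop below 0.05 m/s); the arm keeps its last pose, push and grip.
It fails at once if a bystander is moved by more than 25 mm (distance of any of bench_block, crucible, hammer from where it was at the start of the episode above 0.025 m).
It fails at once if the gate lever is opened before the scoop is put down (value of joint gate above 0.3 rad and contact force between scoop and the fingers above 0.5 N).
It also fails if it takes over 62 s, if anything falls off the work surface, if the arm or the gripper's body presses on something with over 40 N, if the wrist force passes 120 N, or if a joint passes its speed limit or range.

## Working session

There is one attempt and no reset: what is moved stays moved. The work goes in short steps, Python scripts to look and compute and a tool call to move; the robot and the scene stay as the last step left them, time stands still between calls to the robot, and variables do not carry over. Pictures are saved under pics/ and viewed, about 8 in all and at most 12, crops included, and the job is handed in when it is done.

Besides the shell and the picture viewer there is one more tool, called after "Emit:" by a JSON object that holds its "method" and its "body", one argument or row to a line. drive_tool: Moves the arm, as the interface text tells. Its arguments: {"type":"object","properties":{"steps":{"type":"array","items":{"type":"array","items":{"type":"array","items":{"type":"number"}}}},"squeeze":{"type":"number"}},"required":["steps"]}

```bash
ls; mkdir -p pics; cat > h.py <<'E'
import numpy as np, cv2, pickle
from station import ctrl, viewer, sign_off
def snap(n,f):
    s=viewer.snapshot(n); cv2.imwrite('pics/'+f+'.png',s['color'][:,:,::-1]); pickle.dump(s,open('pics/'+f+'.pkl','wb')); return s
def load(f): return pickle.load(open('pics/'+f+'.pkl','rb'))
def cam(s):
    h=s['color'].shape[0]; f=h/2/np.tan(np.radians(s['vertical_fov'])/2)
    K=np.array([[f,0,s['cx']],[0,f,s['cy']],[0,0,1.]]); R=cv2.Rodrigues(np.array(s['rvec'],float))[0]
    return K,np.array(s['dist'],float),R,np.array(s['tvec'],float).ravel()
def ray(s,uv):
    K,d,R,t=cam(s); p=cv2.undistortPoints(np.array(uv,float).reshape(-1,1,2),K,d).reshape(-1,2)
    D=np.c_[p,np.ones(len(p))]@R; return -R.T@t,D
def plane(s,uv,z):
    C,D=ray(s,uv); return C+D*((z-C[2])/D[:,2])[:,None]
def tri(s1,uv1,s2,uv2):
    C1,D1=ray(s1,uv1);C2,D2=ray(s2,uv2);o=[]
    for a,b in zip(D1,D2):
        k=np.linalg.lstsq(np.c_[a,-b],C2-C1,rcond=None)[0]; p,q=C1+a*k[0],C2+b*k[1]; o.append(np.r_[(p+q)/2,np.linalg.norm(p-q)])
    return np.array(o)
def proj(s,P):
    K,d,R,t=cam(s); return cv2.projectPoints(np.array(P,float).reshape(-1,1,3),cv2.Rodrigues(R)[0],t,K,d)[0].reshape(-1,2)
E
python3 - <<'E'
from h import *
a=snap('scene','s0');b=snap('top','t0')
for s in(a,b):
    C,D=ray(s,[[280,210]]);print(C,D,s['vertical_fov'])
print(ctrl.sense())
E
```

```text
pics
[0.94616313 0.48101038 1.06572782] [[-0.34441384 -0.52328639 -0.77945807]] 54.759509161943896
[ 0.31277399 -0.15335602  1.18200379] [[ 0.23378063  0.00158787 -0.97230214]] 48.547069750535144
{'time_s': 0.1, 'q': array([-1.31572659e+00,  3.08951252e-01,  1.63507256e+00, -3.03952017e-05,
        1.19971027e+00, -6.96886052e-02]), 'qvel': array([ 0.0004915 , -0.00135339, -0.00304109, -0.00012383, -0.00016276,
        0.00028634]), 'joint_torque': array([ 3.00560314e-04, -4.16408193e+01, -2.77645004e+01, -3.22207063e-05,
        4.01872312e-03, -1.54725325e-05]), 'ee_pos': array([ 0.19921499, -0.59163856,  0.2471348 ]), 'tool_rot': array([-3.09816197e+00, -5.07563227e-01,  3.55386360e-04]), 'wrist_force': array([-0.1540663 ,  0.5278081 , -0.31491646]), 'ft_torque': array([-0.01960035,  0.04154012, -0.01453962]), 'opening': 0.9971316991314856}
```

View pics/s0.png

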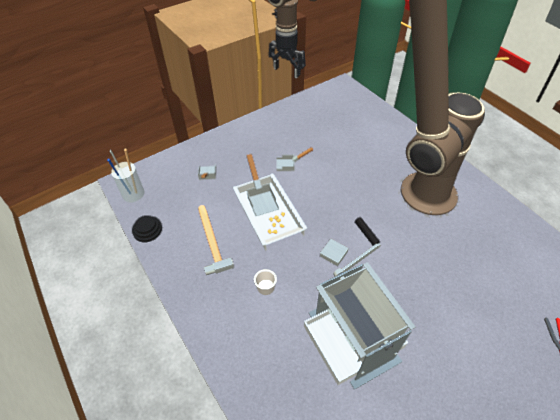

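View pics/t0.png

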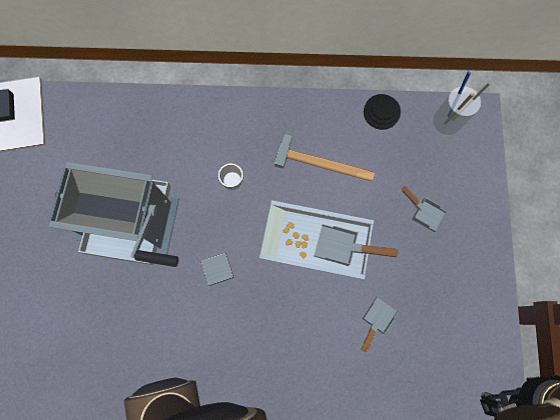

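The top view (image up = +x, left = +y) shows the tub at (260–374, 201–278) with its sloped front to the left. The nuggets are around (297,240), the scoop bowl around (336,244) and its handle end around (397,252). The splitter hopper is around (104,198), the lever grip at (157,258), the block at (217,269), the crucible at (231,176) and the hammer at (325,160). Next I'll enlarge the tub and splitter areas for point picking.

```bash
python3 - <<'E'
from h import *
t=load('t0')['color'][:,:,::-1]
a=cv2.resize(t[190:290,250:410],None,fx=5,fy=5,interpolation=cv2.INTER_CUBIC)[:,:800]
cv2.imwrite('pics/c1.png',a)
b=cv2.resize(t[150:275,40:200],None,fx=4.6,fy=4.6,interpolation=cv2.INTER_CUBIC)
cv2.imwrite('pics/c2.png',b)
s=load('t0')
print(plane(s,[[272,201],[374,220],[364,278],[260,259]],.04))
print(plane(s,[[137,258],[178,261]],.227))
print(plane(s,[[317,227],[316,261],[354,226],[352,265]],.01), plane(s,[[397,252]],.11))
print(plane(s,[[68,163],[154,176],[50,227],[142,238]],.19))
E
```

```text
[[ 0.6101897  -0.1305514   0.04      ]
 [ 0.56867788 -0.38803869  0.04      ]
 [ 0.42311845 -0.36110351  0.04      ]
 [ 0.46192278 -0.10588814  0.04      ]]
[[0.43199295 0.13932904 0.227     ]
 [0.42833321 0.05458295 0.227     ]]
[[ 0.55258403 -0.24765514  0.01      ]
 [ 0.46503032 -0.24605607  0.01      ]
 [ 0.55806942 -0.34259476  0.01      ]
 [ 0.45766664 -0.33677751  0.01      ]] [[ 0.4786224  -0.42559432  0.11      ]]
[[0.64524831 0.32637883 0.19      ]
 [0.62069714 0.13113629 0.19      ]
 [0.4983274  0.34576388 0.19      ]
 [0.48016202 0.14422023 0.19      ]]
```

View pics/c1.png

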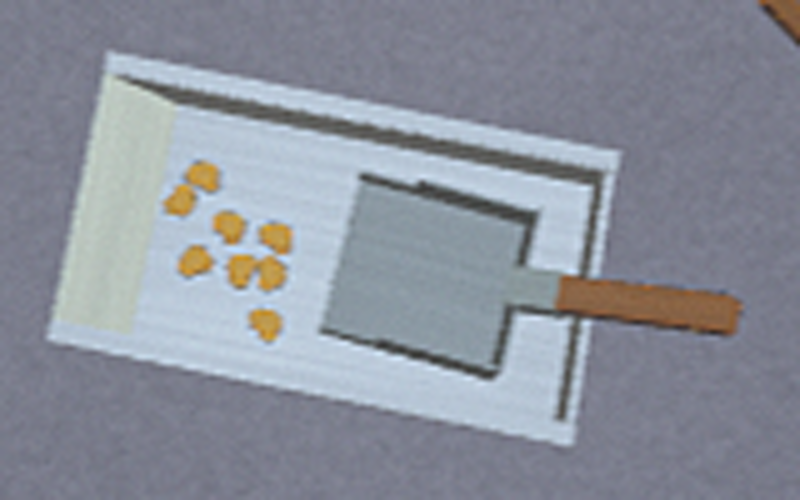

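View pics/c2.png

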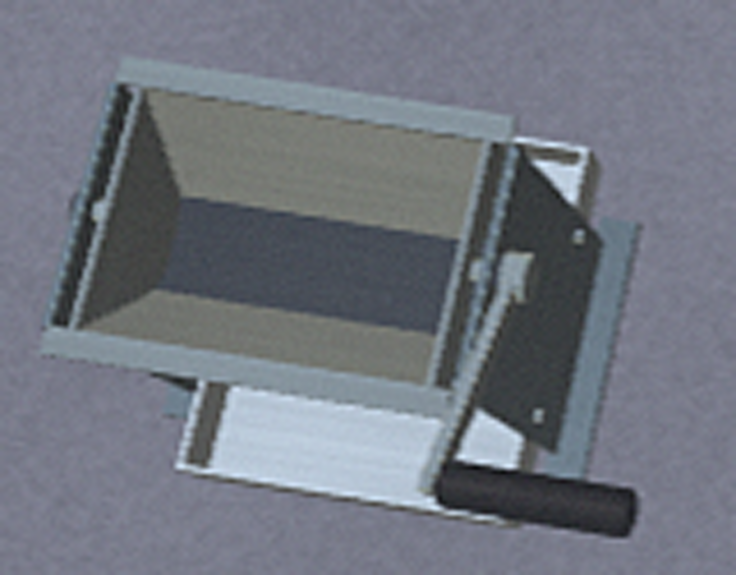

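Both crops are clear. In c1 the lip corners are (362,175) and (322,330), the rear wall tops (538,212) and (495,377), and the handle runs (558,295)→(740,315). In c2 the mouth's inner corners are (135,90), (490,140), (435,385) and (75,330), and the grip bar is (440,480)–(630,512). I'll fit poses from these points.

```bash
cat > fit.py <<'E'
from h import *
from scipy.optimize import least_squares
s=load('t0')
def fit(M,uv,x0):
    M=np.array(M)/1000
    def f(p):
        c,n=np.cos(p[2]),np.sin(p[2]); P=np.c_[p[0]+c*M[:,0]-n*M[:,1],p[1]+n*M[:,0]+c*M[:,1],M[:,2]]
        return (proj(s,P)-uv).ravel()
    r=least_squares(f,x0); print(np.round(r.x[:2],4),'yaw',round(np.degrees(r.x[2]),1)); print(np.round(r.fun.reshape(-1,2),1).tolist()); return r.x
c1=lambda a:np.array(a)/5+[250,190]; c2=lambda a:np.array(a)/4.6+[40,150]
print('tub');fit([[66,-112,40],[-66,-112,40],[66,146,40],[-66,146,40]],c1([[620,152],[575,443],[108,52],[48,340]]),[.51,-.25,-.15])
print('scoop')
fit([[45,42,6],[45,-42,6],[-45,42,45],[-45,-42,45],[-142,0,124],[-52,0,47]],c1([[362,175],[322,330],[538,212],[495,377],[740,315],[558,295]]),[.5,-.29,1.4])
print('split')
p=fit([[62,85,190],[62,-85,190],[-62,-85,190],[-62,85,190]],c2([[135,90],[490,140],[435,385],[75,330]]),[.56,.24,-.1])
print('lever',plane(s,c2([[455,483],[620,512]]),.227))
hsv=cv2.cvtColor(s['color'],cv2.COLOR_RGB2HSV); m=cv2.inRange(hsv,(10,120,120),(30,255,255)); m[:,:265]=0;m[:,320:]=0;m[:205]=0;m[268:]=0
n,_,st,c=cv2.connectedComponentsWithStats(m); print(np.c_[np.round(plane(s,c[1:],.011),3),st[1:,4]])
E
python3 fit.py
```

```text
tub
[ 0.5131 -0.2632] yaw -9.5
[[-1.3, 3.1], [-0.3, -3.2], [0.1, 3.6], [1.5, -3.1]]
scoop
[ 0.5086 -0.2943] yaw 74.0
[[-9.1, 30.0], [8.3, -31.8], [-7.8, 31.5], [9.9, -33.7], [2.9, 2.1], [-4.3, -0.6]]
split
[0.5599 0.2407] yaw -6.5
[[1.5, -0.4], [-1.0, -0.9], [-1.0, 0.2], [0.6, 1.1]]
lever [[0.4382996  0.13601332 0.227     ]
 [0.4275104  0.06113599 0.227     ]]
[[ 5.50e-01 -1.73e-01  1.10e-02  4.40e+01]
 [ 5.30e-01 -1.93e-01  1.10e-02  2.40e+01]
 [ 5.25e-01 -2.17e-01  1.10e-02  2.40e+01]
 [ 5.12e-01 -1.76e-01  1.10e-02  2.30e+01]
 [ 5.08e-01 -2.06e-01  1.10e-02  4.60e+01]
 [ 4.81e-01 -2.12e-01  1.10e-02  2.40e+01]]
```

```bash
sed -i 's/\[\[45,42,6\],\[45,-42,6\],\[-45,42,45\],\[-45,-42,45\]/[[45,-42,6],[45,42,6],[-45,-42,45],[-45,42,45]/' fit.py; python3 fit.py | sed -n 4,6p
```

```text
scoop
[ 0.5067 -0.2939] yaw 75.6
[[-0.4, 0.2], [-0.9, 0.3], [0.9, -0.5], [1.3, -1.1], [3.2, 1.3], [-4.3, -0.4]]
```

Emit:
{"method": "drive_tool", "body": {
  "steps": [
    [[1,5,6,0,0,0,-10],[1,9,12,0,0,0,-20],[1,13,18,0,0,0,-30],[1,16,20,0,0,0,-40],[1,18,20,0,0,0,-50],[1,20,20,0,0,0,-60]]
  ]
}}

```text
time_s: 0.85
ee_pos: [0.4542, -0.7175, 0.2455]
tool_rot: [-2.422, -1.996, -0.001]
wrist_force: [-0.1, 0.3, 0.2]
opening: 0.995
```

Emit:
{"method": "drive_tool", "body": {
  "steps": [
    [[1,6,-0.5,0.5,0,0,3],[1,12,-1,1,0,0,3],[1,18,-2,2,0,0,3],[1,24,-3,3,0,0,3],[1,29,-3.5,4,0,0,3.3],[1,32.9,-3.5,4.5,0,0,3.3],[1,32.9,-3.5,4.5,0,0,3.3]]
  ]
}}

```text
time_s: 1.72
ee_pos: [0.4832, -0.3851, 0.2019]
tool_rot: [-2.481, -1.921, 0.0]
wrist_force: [0.5, -0.7, 0.6]
opening: 1.002
```

```bash
python3 - <<'E'
from h import *
s=snap('wrist','w1'); st=ctrl.sense(); print(st['ee_pos'],st['tool_rot'],st['q'])
E
```

```text
[ 0.48342008 -0.38724612  0.20261059] [-2.48399167e+00 -1.92135725e+00  8.92689651e-04] [-7.45498725e-01  3.43012602e-01  1.68512639e+00 -3.95376642e-04
  1.11476867e+00 -4.91267359e-01]
```

View pics/w1.png

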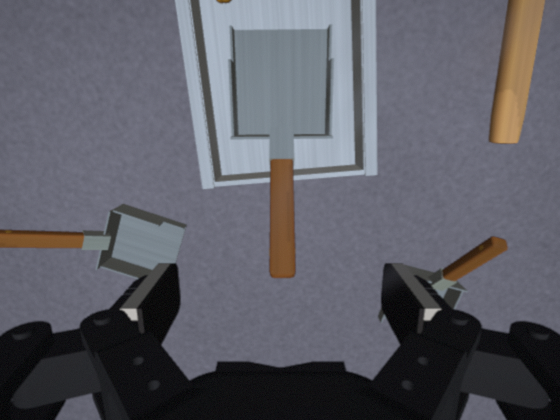

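The wrist view shows the handle at (282,160)–(283,277). It is centred between the fingers (about column 282) and parallel to the tool's x. I'll check its position with rays, using the bowl corners (235,27), (330,27), (231,137) and (331,137).

```bash
python3 - <<'E'
from h import *
s=load('w1')
P=plane(s,[[235,28],[330,28]],.006);Q=plane(s,[[231,137],[331,137]],.045);print(P,Q)
print('end',plane(s,[[283,270]],.123),'start',plane(s,[[282,159]],.05))
print('grip expected px',proj(s,[[.4826,-.3879,.085]]))
g=tri(load('t0'),[[250+740/5,190+315/5]],s,[[283,272]]);print(g)
f=(P.mean(0)+Q.mean(0))/2;d=P.mean(0)-Q.mean(0);print(f,np.degrees(np.arctan2(d[1],d[0])))
E
```

```text
[[ 0.48074195 -0.23847008  0.006     ]
 [ 0.55984782 -0.2589301   0.006     ]] [[ 0.45709144 -0.32499067  0.045     ]
 [ 0.53636977 -0.34542664  0.045     ]]
end [[ 0.47773138 -0.414658    0.123     ]] start [[ 0.49322052 -0.35221581  0.05      ]]
grip expected px [[280.19431627 214.57928133]]
[[ 0.47619623 -0.42813986  0.1014876   0.00456648]]
[ 0.50851274 -0.29195437  0.0255    ] 74.76273778747269
```

Emit:
{"method": "drive_tool", "body": {
  "steps": [
    [[1,0,0,3,0,5,0],[1,0,0,7,0,10,0],[1,0.1,0,10,0,10,0],[1,0.1,0,11.8,0,10,0],[1,0.1,0,11.8,0,10,0],[0,0.1,0,11.8,0,10,0],[0,0.1,0,11.8,0,10,0],[0,0.1,0,11.8,0,10,0]]
  ],
  "squeeze": 100
}}

```text
time_s: 2.78
ee_pos: [0.4844, -0.3881, 0.0866]
tool_rot: [-2.398, -1.852, -0.21]
wrist_force: [1.6, -0.2, 0.4]
opening: 0.377
```

Emit:
{"method": "drive_tool", "body": {
  "steps": [
    [[0,0,0,0,0,0,0],[0,0,0,0,0,0,0],[0,0,0,0,0,0,0],[0,0,0,0,0,0,0]]
  ]
}}

```text
time_s: 3.28
ee_pos: [0.4838, -0.388, 0.0862]
tool_rot: [-2.397, -1.85, -0.21]
wrist_force: [-1.4, 0.0, 5.9]
opening: 0.192
```

```bash
python3 - <<'E'
from h import *
s=snap('top','t1'); st=ctrl.sense(); print({k:np.round(v,4) for k,v in st.items()})
w=snap('wrist','w2')
a=cv2.resize(s['color'][180:320,240:420,::-1],None,fx=2.3,fy=2.3)
b=cv2.resize(w['color'][:,:,::-1],(430,322))
b=np.pad(b,((0,0),(0,0),(0,0)))[:322,:386]
cv2.imwrite('pics/m1.png',np.hstack([a[:322],b]))
E
```

```text
{'time_s': np.float64(3.325), 'q': array([-0.8177,  0.5323,  1.6882,  0.1731,  1.0211, -0.6596]), 'qvel': array([-0.002 ,  0.0009, -0.0003, -0.0014,  0.0012,  0.0004]), 'joint_torque': array([  0.6371, -42.8582, -21.4402,   0.7091,  -0.34  ,   0.0777]), 'ee_pos': array([ 0.4838, -0.388 ,  0.0862]), 'tool_rot': array([-2.3971, -1.8503, -0.2096]), 'wrist_force': array([-2.0079, -1.0921,  5.9082]), 'ft_torque': array([0.2722, 0.4303, 0.1463]), 'opening': np.float64(0.1917)}
```

View pics/m1.png

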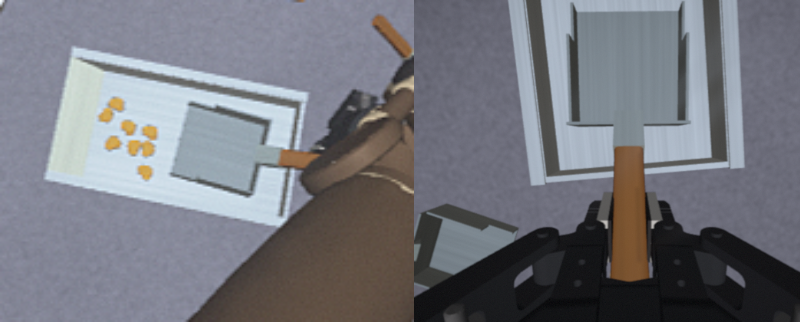

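Emit:
{"method": "drive_tool", "body": {
  "steps": [
    [[0,0.5,0,0.1,0.5,0,-2.5],[0,1.5,-0.1,0.3,0.9,0,-4.9],[0,3.0,-0.3,0.5,0.9,0,-4.9],[0,4.5,-0.4,0.8,0.9,0,-4.9],[0,6.0,-0.5,1.05,0.9,0,-4.9],[0,7.5,-0.7,1.3,0.9,0,-4.9],[0,8.7,-0.8,1.55,0.9,0,-4.9]]
  ]
}}

```text
time_s: 4.25
ee_pos: [0.4988, -0.3043, 0.087]
tool_rot: [-2.313, -1.96, -0.192]
wrist_force: [-10.7, -24.5, 16.5]
opening: 0.194
```

```bash
python3 - <<'E'
from h import *
s=snap('scene','s1');w=snap('wrist','w3'); st=ctrl.sense(); print({k:np.round(v,4) for k,v in st.items()})
a=cv2.resize(s['color'][150:260,210:330,::-1],None,fx=3,fy=3,interpolation=cv2.INTER_CUBIC)
b=cv2.resize(w['color'][:,:,::-1],(440,330))
cv2.imwrite('pics/m2.png',np.hstack([a,b]))
E
```

```text
{'time_s': np.float64(4.35), 'q': array([-0.6956,  0.4672,  1.7877,  0.1734,  0.9749, -0.6341]), 'qvel': array([-0.0122,  0.0065,  0.0003,  0.0191,  0.0029, -0.0069]), 'joint_torque': array([  7.402 , -37.5158, -16.5971,   2.8875,   1.3959,   0.089 ]), 'ee_pos': array([ 0.4989, -0.304 ,  0.0873]), 'tool_rot': array([-2.3132, -1.9592, -0.1937]), 'wrist_force': array([ -3.9803, -11.7061,   6.7874]), 'ft_torque': array([-1.4397,  0.7947,  0.1867]), 'opening': np.float64(0.1955)}
```

View pics/m2.png

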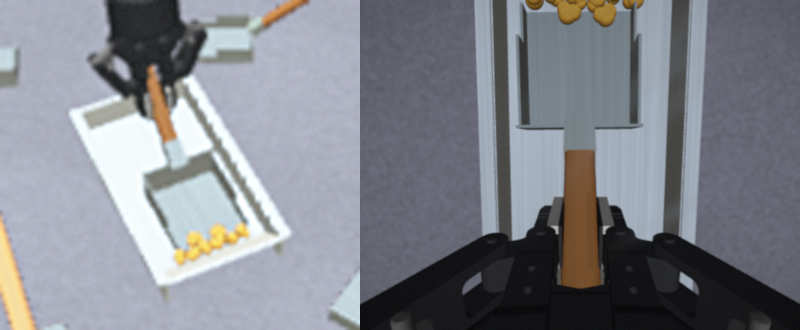

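The lip has the nuggets against the sloped front, and two are already on the lip edge. Next I'll tilt the nose up along the slope and lift.

Emit:
{"method": "drive_tool", "body": {
  "steps": [
    [[0,0.5,0,0.1,0,0,0],[0,0.87,0,0.78,0,6,0],[0,1.24,0,1.46,0,12,0],[0,1.6,0,2.24,0,18,0],[0,1.88,0,2.9,0,24,0],[0,1.97,0,1.4,0,28,0],[0,2.14,0,-1.6,0,28,0],[0,2.5,0,-3.6,0,28,0]]
  ]
}}

```text
time_s: 5.35
ee_pos: [0.5008, -0.2809, 0.1241]
tool_rot: [-2.009, -1.693, -0.69]
wrist_force: [0.6, -0.5, -1.7]
opening: 0.193
```

```bash
python3 - <<'E'
from h import *
s=snap('scene','s2');w=snap('wrist','w4'); st=ctrl.sense(); print({k:np.round(v,4) for k,v in st.items()})
a=cv2.resize(s['color'][150:260,210:330,::-1],None,fx=3,fy=3,interpolation=cv2.INTER_CUBIC)
b=cv2.resize(w['color'][:,:,::-1],(440,330))
cv2.imwrite('pics/m3.png',np.hstack([a,b]))
E
```

```text
{'time_s': np.float64(5.45), 'q': array([-0.8436,  0.5864,  1.646 ,  0.5107,  1.3866, -0.895 ]), 'qvel': array([ 0.0013,  0.0254,  0.0185, -0.0158, -0.0379, -0.0086]), 'joint_torque': array([-1.18200e-01, -4.69944e+01, -2.07779e+01,  1.89810e+00,
        2.77420e+00,  3.30000e-02]), 'ee_pos': array([ 0.5024, -0.282 ,  0.1265]), 'tool_rot': array([-2.0107, -1.6979, -0.692 ]), 'wrist_force': array([ 0.0376, -0.4842, -1.92  ]), 'ft_torque': array([-0.7977,  0.1103, -0.0295]), 'opening': np.float64(0.189)}
```

View pics/m3.png

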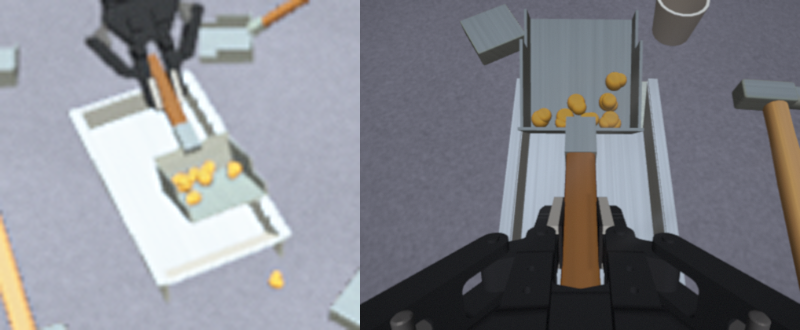

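Seven nuggets are in the bowl; the wrist crop shows them near its rear at about (540–620, 80–125). One nugget went over the front wall onto the bench. Next: fit a simple arm model from the logged states and check that the dump poses are within reach.

```bash
cat > kin.py <<'E'
import numpy as np
from scipy.spatial.transform import Rotation as R
from scipy.optimize import least_squares
S=[([-1.31573,.30895,1.63507,0,1.19971,-.06969],[.19921,-.59164,.24713],[-3.09816,-.50756,.00036]),
([-.7455,.34301,1.68513,-.0004,1.11477,-.49127],[.48342,-.38725,.20261],[-2.48399,-1.92136,.0009]),
([-.8177,.5323,1.6882,.1731,1.0211,-.6596],[.4838,-.388,.0862],[-2.3971,-1.8503,-.2096]),
([-.6956,.4672,1.7877,.1734,.9749,-.6341],[.4989,-.304,.0873],[-2.3132,-1.9592,-.1937]),
([-.8436,.5864,1.646,.5107,1.3866,-.895],[.5024,-.282,.1265],[-2.0107,-1.6979,-.692])]
LO=np.array([-3.06,-.79,.05,-1.19,.05,-2.94]);HI=np.array([3.06,1.96,2.63,4.34,2.64,2.94])
def fk(q,p,s4=1,r0=np.pi/2):
    a1,h,L2,L3,d,e=p; y=lambda a:R.from_euler('y',a); z=lambda a:R.from_euler('z',a)
    A=z(q[0]);P=A.apply([a1,0,h]);A=A*y(q[1]);P=P+A.apply([0,0,L2]);A=A*y(q[2]);P=P+A.apply([e,0,L3]);A=A*z(s4*q[3])*y(q[4]);P=P+A.apply([0,0,d])
    return P,A*z(q[5])*z(r0)
best=None
for s4 in(1,-1):
  for r0 in(np.pi/2,-np.pi/2):
    f=lambda p:np.concatenate([fk(q,p,s4,r0)[0]-P for q,P,_ in S]); r=least_squares(f,[0,.3,.4,.4,.2,0])
    o=max((fk(q,r.x,s4,r0)[1].inv()*R.from_rotvec(t)).magnitude() for q,P,t in S)
    if best is None or o<best[0]: best=(o,abs(r.fun).max(),s4,r0,r.x)
o,e,s4,r0,p=best
def ik(P,Rt,q0):
    f=lambda q:np.r_[(fk(q,p,s4,r0)[0]-P)*5,(fk(q,p,s4,r0)[1].inv()*Rt).as_rotvec()]
    r=least_squares(f,np.clip(q0,LO+.01,HI-.01),bounds=(LO,HI)); return r.x,np.linalg.norm(r.fun)
if __name__=='__main__':
    print(best)
    y=np.radians(-6.5);f=np.array([np.cos(y),np.sin(y),0]);lf=np.array([-f[1],f[0],0]);U=np.array([0,0,1.])
    C=np.array([.5599,.2407,0]); q=np.array([.2,.4,1.5,0.,1.4,1.4])
    for th,lx,lz in[(28,0.03,.32),(0,-.02,.25),(-30,-.025,.22),(-55,-.03,.205),(-70,-.03,.205)]:
        c,n=np.cos(np.radians(th)),np.sin(np.radians(th)); X=c*f+n*U; Z=-n*f+c*U
        P=C+lx*f+lz*U-.142*X+.079*Z
        t=np.radians(10); zt=-np.cos(t)*Z+np.sin(t)*X; xt=np.cos(t)*X+np.sin(t)*Z
        Rt=R.from_matrix(np.c_[xt,np.cross(zt,xt),zt]); q,res=ik(P,Rt,q); print(th,np.round(P,3),np.round(q,2),round(res,4))
E
python3 kin.py
```

```text
(6.163166271166756e-05, np.float64(0.042107586592409624), 1, 1.5707963267948966, array([-0.04598972,  0.28998165,  0.74523311,  0.53711166,  0.41080023,
        0.15688858]))
28 [0.428 0.256 0.323] [ 0.94 -0.05  2.06 -0.66  0.9   2.94] 0.0764
0 [0.399 0.259 0.329] [ 0.68 -0.    1.86 -0.14  1.17  2.41] 0.0
-30 [0.452 0.253 0.359] [0.38 0.26 1.52 0.16 1.67 2.06] 0.0
-55 [0.513 0.246 0.367] [0.26 0.54 1.25 0.3  2.08 1.99] 0.0
-70 [0.556 0.241 0.365] [0.22 0.72 1.09 0.39 2.32 2.02] 0.0
```

```bash
sed -i 's/a1,h,L2,L3,d,e=p;/a1,h,L2,L3,d,e,b,w=p;/; s/A.apply(\[a1,0,h\])/A.apply([a1,b,h])/; s/A.apply(\[0,0,d\])/A.apply([w,0,d])/; s/\[0,.3,.4,.4,.2,0\]/[0,.3,.4,.4,.2,0,0,0]/; s/radians(-6.5)/radians(20)/; s/q=np.array(\[.2,.4,1.5,0.,1.4,1.4\])/q=np.array([.3,.4,1.5,-.3,1.4,1.])/' kin.py; python3 kin.py
```

```text
(6.163166271166756e-05, np.float64(2.8620932897349682e-05), 1, 1.5707963267948966, array([-1.00094462e-05,  3.14622408e-01,  4.81615929e-01,  5.26542834e-01,
        3.00426929e-01,  3.63918002e-02,  4.34796617e-02,  5.19810989e-05]))
28 [0.435 0.195 0.323] [ 0.32 -0.43  2.31  0.03  0.6   1.52] 0.0
0 [0.408 0.185 0.329] [ 0.33 -0.23  2.04  0.    1.16  1.55] 0.0
-30 [0.458 0.204 0.359] [ 0.33  0.2   1.58 -0.01  1.71  1.56] 0.0
-55 [0.516 0.225 0.367] [ 0.34  0.58  1.19 -0.01  2.16  1.56] 0.0
-70 [0.556 0.239 0.365] [ 0.34  0.82  0.93 -0.01  2.44  1.56] 0.0
```

```bash
cat > plan.py <<'E'
from kin import *
from station import ctrl
def tool(yaw,th,tilt=10):
    y,a=np.radians(yaw),np.radians(th+tilt); f=np.array([np.cos(y),np.sin(y),0]); U=np.array([0,0,1.])
    xt=np.cos(a)*f+np.sin(a)*U; zt=np.sin(a)*f-np.cos(a)*U
    return R.from_matrix(np.c_[xt,np.cross(zt,xt),zt])
def rows(P0,R0,L):   # L: list of (P,Rot)
    for P,Rt in L:
        d=R0.inv().apply(np.array(P)-P0)*100; r=np.degrees((R0.inv()*Rt).as_rotvec()); print(np.round(np.r_[d,r],1).tolist())
def cur():
    s=ctrl.sense(); Rt=R.from_rotvec(s['tool_rot']); M=Rt.as_matrix(); yaw=np.degrees(np.arctan2(M[1,0],M[0,0])); th=np.degrees(np.arcsin(M[2,0]))-10
    roll=np.degrees(np.arcsin(M[2,1])); return s['ee_pos'],Rt,yaw,th,roll,s['q']
def leg(A,B,n,e=lambda u:u):   # A,B=(P,yaw,th)
    o=[]
    for k in range(1,n+1):
        u=e(k/n); P=np.array(A[0])*(1-u)+np.array(B[0])*u; o.append((P,tool(A[1]*(1-u)+B[1]*u,A[2]*(1-u)+B[2]*u)))
    return o
def chk(q,L):
    for P,Rt in L:
        q2,r=ik(P,Rt,q); 
        print(np.round(q2,2),'v',np.round(abs(q2-q).max()*8,1),'res',round(r,3)); q=q2
    return q
E
python3 - <<'E'
from plan import *
P,Rt,yaw,th,roll,q=cur();print(P,yaw,th,roll)
A=(P,yaw,th);B=(np.array([.50,-.20,.34]),yaw-10,24);C=(np.array([.435,.195,.34]),20,22)
L1=leg(A,B,4)+leg(B,C,12)[:4]; L2=leg(B,C,12)[4:]
chk(q,L1+L2); rows(P,Rt,L1); print(); rows(L1[-1][0],L1[-1][1],L2)
E
```

```text
[ 0.50238879 -0.28204725  0.12647476] 80.40803747584462 27.888335646300604 0.10974332386548748
[-0.82  0.47  1.69  0.52  1.41 -0.81] v 0.9 res 0.0
[-0.8   0.36  1.72  0.53  1.44 -0.72] v 0.9 res 0.0
[-0.78  0.26  1.73  0.53  1.48 -0.62] v 0.8 res 0.0
[-0.76  0.17  1.72  0.54  1.52 -0.52] v 0.9 res 0.0
[-0.72  0.09  1.81  0.56  1.46 -0.44] v 0.7 res 0.0
[-0.69  0.02  1.88  0.58  1.4  -0.35] v 0.7 res 0.0
[-0.64 -0.05  1.95  0.6   1.34 -0.25] v 0.8 res 0.0
[-0.59 -0.12  2.02  0.61  1.28 -0.14] v 0.9 res 0.0
[-0.52 -0.19  2.08  0.61  1.21 -0.02] v 1.0 res 0.0
[-0.44 -0.26  2.13  0.6   1.14  0.12] v 1.1 res 0.0
[-0.35 -0.32  2.17  0.57  1.07  0.28] v 1.3 res 0.0
[-0.24 -0.37  2.2   0.52  0.99  0.47] v 1.5 res 0.0
[-0.11 -0.4   2.22  0.44  0.91  0.69] v 1.8 res 0.0
[ 0.03 -0.42  2.23  0.33  0.84  0.95] v 2.0 res 0.0
[ 0.18 -0.42  2.23  0.18  0.79  1.23] v 2.3 res 0.0
[ 0.32 -0.4   2.22  0.02  0.77  1.53] v 2.4 res 0.0
[4.9, -0.4, -3.0, -1.4, -1.0, 2.0]
[9.7, -0.8, -6.0, -2.9, -1.9, 4.0]
[14.6, -1.2, -8.9, -4.3, -2.9, 6.0]
[19.5, -1.6, -11.9, -5.7, -3.9, 8.1]
[22.0, -2.7, -10.0, -8.2, -4.0, 11.5]
[24.4, -3.7, -8.0, -10.6, -4.2, 14.9]
[26.9, -4.8, -6.1, -13.1, -4.4, 18.4]
[29.4, -5.9, -4.2, -15.5, -4.5, 21.8]

[1.9, -2.4, 1.3, -2.3, -0.2, 3.5]
[3.9, -4.8, 2.6, -4.6, -0.3, 7.0]
[5.8, -7.2, 3.8, -6.9, -0.5, 10.6]
[7.8, -9.6, 5.1, -9.2, -0.7, 14.1]
[9.7, -11.9, 6.4, -11.4, -0.8, 17.6]
[11.7, -14.3, 7.7, -13.7, -1.0, 21.2]
[13.6, -16.7, 9.0, -15.9, -1.1, 24.7]
[15.6, -19.1, 10.2, -18.1, -1.3, 28.3]
```

Emit:
{"method": "drive_tool", "body": {
  "steps": [
    [[0,4.9,-0.4,-3.0,-1.4,-1.0,2.0],[0,9.7,-0.8,-6.0,-2.9,-1.9,4.0],[0,14.6,-1.2,-8.9,-4.3,-2.9,6.0],[0,19.5,-1.6,-11.9,-5.7,-3.9,8.1],[0,22.0,-2.7,-10.0,-8.2,-4.0,11.5],[0,24.4,-3.7,-8.0,-10.6,-4.2,14.9],[0,26.9,-4.8,-6.1,-13.1,-4.4,18.4],[0,29.4,-5.9,-4.2,-15.5,-4.5,21.8]]
  ]
}}

```text
time_s: 6.45
ee_pos: [0.4765, -0.0671, 0.3372]
tool_rot: [-2.485, -1.249, -0.739]
wrist_force: [0.5, 0.2, -2.6]
opening: 0.193
```

Emit:
{"method": "drive_tool", "body": {
  "steps": [
    [[0,1.9,-2.4,1.3,-2.3,-0.2,3.5],[0,3.9,-4.8,2.6,-4.6,-0.3,7.0],[0,5.8,-7.2,3.8,-6.9,-0.5,10.6],[0,7.8,-9.6,5.1,-9.2,-0.7,14.1],[0,9.7,-11.9,6.4,-11.4,-0.8,17.6],[0,11.7,-14.3,7.7,-13.7,-1.0,21.2],[0,13.6,-16.7,9.0,-15.9,-1.1,24.7],[0,15.6,-19.1,10.2,-18.1,-1.3,28.3]]
  ]
}}

```text
time_s: 7.45
ee_pos: [0.4325, 0.1918, 0.3367]
tool_rot: [-2.886, -0.515, -0.812]
wrist_force: [-0.2, -0.5, -2.4]
opening: 0.198
```

Emit:
{"method": "drive_tool", "body": {
  "steps": [
    [[0,0,0,0,0,0,0],[0,0,0,0,0,0,0]]
  ]
}}

```text
time_s: 7.7
ee_pos: [0.4341, 0.1908, 0.3378]
tool_rot: [-2.884, -0.519, -0.815]
wrist_force: [0.2, -0.7, -2.9]
opening: 0.189
```

```bash
python3 - <<'E'
from plan import *
from h import *
P,Rt,yaw,th,roll,q=cur();print(P,yaw,th,roll)
s=snap('scene','s3');w=snap('wrist','w5')
a=cv2.resize(s['color'][200:390,280:430,::-1],None,fx=1.9,fy=1.9)
b=cv2.resize(w['color'][:,:,::-1],(480,361))
cv2.imwrite('pics/m4.png',np.hstack([a[:361],b]))
E
```

```text
[0.43408572 0.19081737 0.33775608] 20.353244471065224 21.59062687055607 -0.19632266416344313
```

View pics/m4.png

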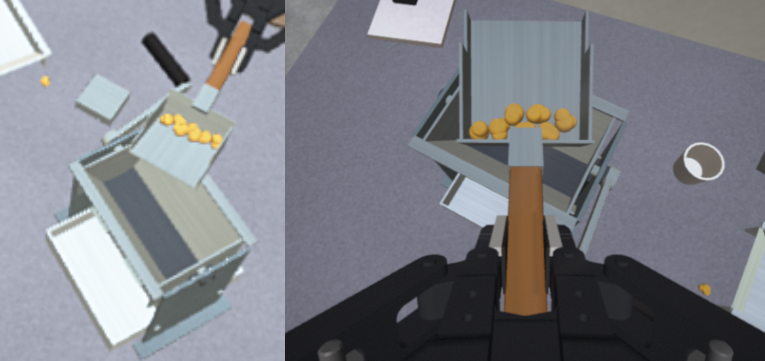

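All seven nuggets are still in the bowl, which sits above the hopper; the stray nugget lies on the bench beside the tub. Now the pour.

```bash
python3 - <<'E'
from plan import *
P,Rt,yaw,th,roll,q=cur()
C=np.array([.5599,.2407,0]);f=np.array([np.cos(np.radians(20)),np.sin(np.radians(20)),0]);U=np.array([0,0,1.])
def W(t,lx,lz):
    c,n=np.cos(np.radians(t)),np.sin(np.radians(t));X=c*f+n*U;Z=-n*f+c*U
    return (C+lx*f+lz*U-.142*X+.079*Z,tool(20,t))
L1=[W(12,.01,.29),W(3,-.02,.265),W(-7,-.025,.25),W(-17,-.03,.24),W(-26,-.03,.23),W(-33,-.03,.225),W(-39,-.03,.22),W(-45,-.03,.215)]
L2=[W(-54,-.03,.21),W(-63,-.03,.21),W(-63,-.03,.21),W(-63,-.03,.21)]
chk(q,L1+L2);rows(P,Rt,L1);print();rows(*L1[-1],L2)
E
```

```text
[ 0.32 -0.33  2.13  0.01  0.96  1.54] v 1.5 res 0.0
[ 0.33 -0.28  2.07  0.01  1.13  1.55] v 1.3 res 0.0
[ 0.33 -0.15  1.93  0.    1.31  1.55] v 1.4 res 0.0
[ 0.33 -0.01  1.79 -0.    1.49  1.55] v 1.5 res 0.0
[ 0.33  0.12  1.65 -0.    1.65  1.56] v 1.3 res 0.0
[ 0.33  0.23  1.54 -0.01  1.78  1.56] v 1.0 res 0.0
[ 0.34  0.32  1.44 -0.01  1.88  1.56] v 0.8 res 0.0
[ 0.34  0.42  1.35 -0.01  1.99  1.56] v 0.8 res 0.0
[ 0.34  0.56  1.2  -0.01  2.15  1.56] v 1.3 res 0.0
[ 0.34  0.7   1.04 -0.01  2.32  1.56] v 1.4 res 0.0
[ 0.34  0.7   1.04 -0.01  2.32  1.56] v 0.0 res 0.0
[ 0.34  0.7   1.04 -0.01  2.32  1.56] v 0.0 res 0.0
[-1.0, -0.5, -0.5, -0.3, -9.7, 0.2]
[-2.8, -0.5, -1.5, -0.3, -18.7, 0.2]
[-1.5, -0.5, -1.7, -0.3, -28.7, 0.2]
[0.3, -0.5, -2.0, -0.3, -38.7, 0.2]
[2.3, -0.5, -1.5, -0.2, -47.7, 0.3]
[4.0, -0.5, -1.0, -0.2, -54.7, 0.3]
[5.4, -0.5, -0.4, -0.2, -60.7, 0.3]
[6.8, -0.5, 0.4, -0.2, -66.7, 0.3]

[2.0, 0.0, -1.4, -0.0, -9.0, -0.0]
[4.1, 0.0, -3.0, 0.0, -18.0, -0.0]
[4.1, 0.0, -3.0, 0.0, -18.0, -0.0]
[4.1, 0.0, -3.0, 0.0, -18.0, -0.0]
```

Emit:
{"method": "drive_tool", "body": {
  "steps": [
    [[0,-1.0,-0.5,-0.5,-0.3,-9.7,0.2],[0,-2.8,-0.5,-1.5,-0.3,-18.7,0.2],[0,-1.5,-0.5,-1.7,-0.3,-28.7,0.2],[0,0.3,-0.5,-2.0,-0.3,-38.7,0.2],[0,2.3,-0.5,-1.5,-0.2,-47.7,0.3],[0,4.0,-0.5,-1.0,-0.2,-54.7,0.3],[0,5.4,-0.5,-0.4,-0.2,-60.7,0.3],[0,6.8,-0.5,0.4,-0.2,-66.7,0.3]]
  ]
}}

```text
time_s: 8.8
ee_pos: [0.4928, 0.2151, 0.3723]
tool_rot: [2.86, 0.502, -0.897]
wrist_force: [-0.1, 0.6, -1.9]
opening: 0.191
```

Emit:
{"method": "drive_tool", "body": {
  "steps": [
    [[0,2.0,0,-1.4,0,-9,0],[0,4.1,0,-3.0,0,-18,0],[0,4.1,0,-3.0,0,-18,0],[0,4.1,0,-3.0,0,-18,0]]
  ]
}}

```text
time_s: 9.3
ee_pos: [0.5388, 0.2325, 0.3731]
tool_rot: [2.644, 0.465, -1.312]
wrist_force: [-0.4, -0.2, -1.1]
opening: 0.195
```

```bash
python3 - <<'E'
from plan import *
from h import *
P,Rt,yaw,th,roll,q=cur();print(P,yaw,th,roll,ctrl.sense()['wrist_force'])
s=snap('scene','s4');w=snap('wrist','w6')
a=cv2.resize(s['color'][200:390,280:430,::-1],None,fx=1.9,fy=1.9)
b=cv2.resize(w['color'][:,:,::-1],(480,361))
cv2.imwrite('pics/m5.png',np.hstack([a[:361],b]))
E
```

```text
[0.53884421 0.23247197 0.37306219] 19.98859900866391 -62.789220994501335 -0.037310631735174765 [-0.42923764 -0.2475044  -1.09398809]
```

View pics/m5.png

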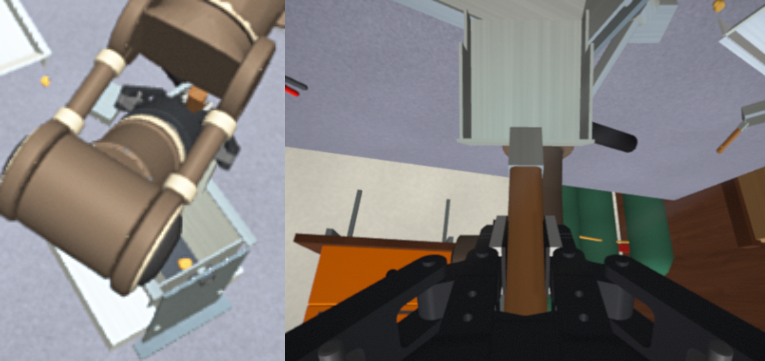

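The wrist view shows an empty bowl, and the scene view shows a nugget in the hopper at about (185,265). I'll retrace the path and put the scoop back in the tub.

```bash
python3 - <<'E'
from plan import *
P,Rt,yaw,th,roll,q=cur()
C=np.array([.5599,.2407,0]);f=np.array([np.cos(np.radians(20)),np.sin(np.radians(20)),0]);U=np.array([0,0,1.])
def W(t,lx,lz):
    c,n=np.cos(np.radians(t)),np.sin(np.radians(t));X=c*f+n*U;Z=-n*f+c*U
    return (C+lx*f+lz*U-.142*X+.079*Z,tool(20,t))
L1=[W(t,-.03,z) for t,z in[(-54,.22),(-45,.23),(-35,.24),(-25,.25),(-15,.27),(-6,.28),(2,.29)]]
A=(L1[-1][0],20,2);L1.append((A[0],tool(20,2)))
B=(np.array([.50,-.22,.34]),68,2);D=(np.array([.4838,-.388,.15]),75.3,0)
L2=leg(A,B,11);L3=L2[8:]+leg(B,D,5);L2=L2[:8]
chk(q,L1+L2+L3);rows(P,Rt,L1);print();rows(*L1[-1],L2);print();rows(*L2[-1],L3)
E
```

```text
[ 0.34  0.56  1.19 -0.01  2.17  1.56] v 1.2 res 0.0
[ 0.34  0.41  1.33 -0.01  2.01  1.56] v 1.2 res 0.0
[ 0.34  0.25  1.48 -0.01  1.84  1.56] v 1.4 res 0.0
[ 0.33  0.1   1.64 -0.    1.67  1.56] v 1.4 res 0.0
[ 0.33 -0.06  1.78 -0.    1.51  1.55] v 1.3 res 0.0
[ 0.33 -0.19  1.91  0.    1.35  1.55] v 1.3 res 0.0
[ 0.33 -0.3   2.03  0.01  1.21  1.55] v 1.1 res 0.0
[ 0.33 -0.3   2.03  0.01  1.21  1.55] v 0.0 res 0.0
[ 0.21 -0.31  2.04  0.05  1.21  1.34] v 1.6 res 0.0
[ 0.1  -0.31  2.04  0.09  1.22  1.14] v 1.6 res 0.0
[-0.02 -0.3   2.04  0.12  1.23  0.95] v 1.6 res 0.0
[-0.12 -0.27  2.02  0.15  1.25  0.76] v 1.5 res 0.0
[-0.22 -0.24  2.    0.18  1.26  0.58] v 1.4 res 0.0
[-0.3  -0.19  1.97  0.2   1.28  0.41] v 1.3 res 0.0
[-0.38 -0.14  1.93  0.21  1.3   0.26] v 1.2 res 0.0
[-0.45 -0.09  1.89  0.21  1.31  0.11] v 1.2 res 0.0
[-0.51 -0.03  1.83  0.22  1.34 -0.02] v 1.1 res 0.0
[-0.56  0.03  1.78  0.21  1.36 -0.15] v 1.0 res 0.0
[-0.61  0.1   1.71  0.21  1.38 -0.27] v 0.9 res 0.0
[-0.65  0.16  1.72  0.2   1.33 -0.35] v 0.7 res 0.0
[-0.7   0.22  1.72  0.19  1.27 -0.43] v 0.6 res 0.0
[-0.74  
[... 292 characters left out ...]
0, 9.4, -0.0, 47.5, 0.0]
[-8.2, 0.0, 11.3, -0.0, 56.5, 0.0]
[-8.2, 0.0, 12.8, -0.0, 64.5, 0.0]
[-8.2, 0.0, 12.8, -0.0, 64.5, 0.0]

[-0.4, 3.7, 0.1, 0.9, 0.0, -4.3]
[-0.8, 7.5, 0.3, 1.8, 0.0, -8.5]
[-1.2, 11.2, 0.4, 2.7, 0.0, -12.8]
[-1.6, 15.0, 0.6, 3.6, -0.0, -17.1]
[-2.0, 18.7, 0.7, 4.5, -0.0, -21.3]
[-2.4, 22.5, 0.8, 5.4, 0.0, -25.6]
[-2.8, 26.2, 1.0, 6.4, 0.0, -29.9]
[-3.2, 30.0, 1.1, 7.3, -0.0, -34.1]

[-2.4, 2.9, -0.3, 0.9, 0.0, -4.3]
[-4.9, 5.7, -0.6, 1.8, 0.0, -8.5]
[-7.3, 8.6, -0.9, 2.7, 0.0, -12.8]
[-11.0, 10.3, 2.2, 3.0, -0.4, -14.2]
[-14.6, 11.9, 5.3, 3.2, -0.8, -15.7]
[-18.3, 13.6, 8.4, 3.5, -1.2, -17.1]
[-21.9, 15.3, 11.5, 3.7, -1.6, -18.6]
[-25.6, 16.9, 14.7, 3.9, -2.0, -20.0]
```

Emit:
{"method": "drive_tool", "body": {
  "steps": [
    [[0,-2.0,0,1.8,0,8.5,0],[0,-3.9,0,3.5,0,17.5,0],[0,-5.5,0,5.6,0,27.5,0],[0,-6.6,0,7.8,0,37.5,0],[0,-8.0,0,9.4,0,47.5,0],[0,-8.2,0,11.3,0,56.5,0],[0,-8.2,0,12.8,0,64.5,0],[0,-8.2,0,12.8,0,64.5,0]]
  ]
}}

```text
time_s: 10.4
ee_pos: [0.3904, 0.18, 0.3618]
tool_rot: [-3.043, -0.539, -0.311]
wrist_force: [0.8, -0.5, -0.9]
opening: 0.193
```

Emit:
{"method": "drive_tool", "body": {
  "steps": [
    [[0,-0.4,3.7,0.1,0.9,0,-4.3],[0,-0.8,7.5,0.3,1.8,0,-8.5],[0,-1.2,11.2,0.4,2.7,0,-12.8],[0,-1.6,15.0,0.6,3.6,0,-17.1],[0,-2.0,18.7,0.7,4.5,0,-21.3],[0,-2.4,22.5,0.8,5.4,0,-25.6],[0,-2.8,26.2,1.0,6.4,0,-29.9],[0,-3.2,30.0,1.1,7.3,0,-34.1]]
  ]
}}

```text
time_s: 11.4
ee_pos: [0.4729, -0.1125, 0.3472]
tool_rot: [-2.69, -1.403, -0.277]
wrist_force: [0.6, 0.4, -1.3]
opening: 0.2
```

Emit:
{"method": "drive_tool", "body": {
  "steps": [
    [[0,-2.4,2.9,-0.3,0.9,0,-4.3],[0,-4.9,5.7,-0.6,1.8,0,-8.5],[0,-7.3,8.6,-0.9,2.7,0,-12.8],[0,-11.0,10.3,2.2,3.0,-0.4,-14.2],[0,-14.6,11.9,5.3,3.2,-0.8,-15.7],[0,-18.3,13.6,8.4,3.5,-1.2,-17.1],[0,-21.9,15.3,11.5,3.7,-1.6,-18.6],[0,-25.6,16.9,14.7,3.9,-2.0,-20.0]]
  ]
}}

```text
time_s: 12.4
ee_pos: [0.484, -0.3911, 0.149]
tool_rot: [-2.399, -1.853, -0.201]
wrist_force: [0.4, -0.7, -2.1]
opening: 0.19
```

```bash
python3 - <<'E'
from plan import *
P,Rt,yaw,th,roll,q=cur();print(P,yaw,th,roll,ctrl.sense()['wrist_force'])
L=[(np.array([.4838,-.388,z]),tool(75.3,0)) for z in(.13,.11,.097,.09,.0855)]
rows(P,Rt,L)
E
```

```text
[ 0.48404414 -0.391148    0.14904533] 75.36696054260048 -0.37996023362300413 -0.08257090515475854 [ 0.38067476 -0.69048178 -2.08569206]
[-0.0, -0.1, 1.9, -0.1, 0.4, 0.1]
[-0.4, -0.1, 3.9, -0.1, 0.4, 0.1]
[-0.6, -0.1, 5.2, -0.1, 0.4, 0.1]
[-0.7, -0.1, 5.9, -0.1, 0.4, 0.1]
[-0.8, -0.1, 6.3, -0.1, 0.4, 0.1]
```

Emit:
{"method": "drive_tool", "body": {
  "steps": [
    [[0,0,-0.1,1.9,-0.1,0.4,0.1],[0,-0.4,-0.1,3.9,-0.1,0.4,0.1],[0,-0.6,-0.1,5.2,-0.1,0.4,0.1],[0,-0.7,-0.1,5.9,-0.1,0.4,0.1],[0,-0.8,-0.1,6.3,-0.1,0.4,0.1],[0,-0.8,-0.1,6.3,-0.1,0.4,0.1]]
  ]
}}

```text
time_s: 13.15
ee_pos: [0.4825, -0.3851, 0.087]
tool_rot: [-2.396, -1.846, -0.212]
wrist_force: [-2.6, -1.0, 5.2]
opening: 0.189
```

Emit:
{"method": "drive_tool", "body": {
  "steps": [
    [[0.5,0,0,0,0,0,0],[0.7,0,0,0,0,0,0],[0.7,0,0,0,0,0,0],[0.7,0,0,0,0,0,0]]
  ]
}}

```text
time_s: 13.65
ee_pos: [0.4815, -0.3842, 0.0843]
tool_rot: [-2.395, -1.844, -0.21]
wrist_force: [0.1, -0.2, -1.4]
opening: 0.699
```

Emit:
{"method": "drive_tool", "body": {
  "steps": [
    [[0.7,0.2,0,-1,0,0,0],[0.7,0.7,0,-4,0,0,0],[0.7,1.7,0,-10,0,0,0],[0.7,2.8,0,-16,0,0,0],[0.7,3.9,0,-22,0,0,0]]
  ]
}}

```text
time_s: 14.28
ee_pos: [0.4821, -0.3851, 0.3105]
tool_rot: [-2.396, -1.844, -0.21]
wrist_force: [1.1, -1.6, 0.3]
opening: 0.702
```

```bash
python3 - <<'E'
from plan import *
from h import *
s=ctrl.sense();P,Rt,yaw,th,roll,q=cur();print(P,yaw,th,roll,s['wrist_force'])
t=snap('top','t2')
a=cv2.resize(t['color'][150:275,40:200,::-1],None,fx=2.4,fy=2.4,interpolation=cv2.INTER_CUBIC)
b=cv2.resize(t['color'][185:310,245:405,::-1],None,fx=2.4,fy=2.4,interpolation=cv2.INTER_CUBIC)
cv2.imwrite('pics/m6.png',np.hstack([a,b]))
E
```

```text
[ 0.48213779 -0.3850653   0.31053126] 75.1592006873803 0.17659322222520224 -0.20271527004010495 [ 1.08644084 -1.5601351   0.27219808]
```

View pics/m6.png

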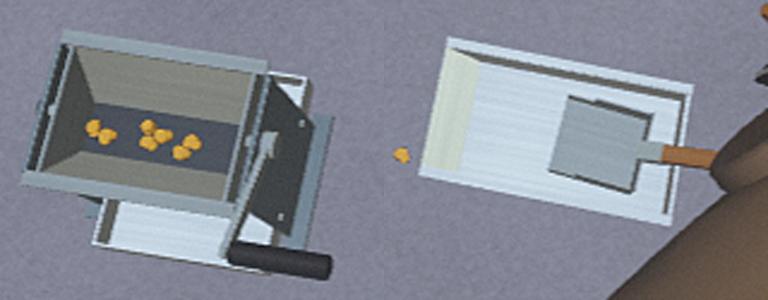

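Seven nuggets are in the hopper (crop about (90–195, 125–155)) with the gate shut. The scoop lies flat in the tub, and the stray is on the bench at (400,155). Next is the lever.

```bash
python3 - <<'E'
from plan import *
P,Rt,yaw,th,roll,q=cur()
C=np.array([.5599,.2407,0]);y=np.radians(-6.5);ex=np.array([np.cos(y),np.sin(y),0]);ey=np.array([-np.sin(y),np.cos(y),0]);U=np.array([0,0,1.])
G=lambda phi,dz:C-.12*np.cos(phi)*ex-.165*ey+(.175+.12*np.sin(phi)+.028+dz)*U
A=(P,yaw,th);B=(G(.45,.03),83.5,-10)
L1=leg(A,B,8,lambda u:u*u*(3-2*u)); Rb=tool(83.5,-10)
L2=[(G(p,d),Rb) for p,d in[(.45,.005),(.3,0),(.15,0),(0,0),(-.15,0),(-.3,0),(-.45,0),(-.45,-.006)]]
chk(q,L1+L2);print(B);rows(P,Rt,L1);print();rows(*L1[-1],L2)
E
```

```text
[-0.79  0.26  1.56  0.14  1.41 -0.57] v 0.3 res 0.0
[-0.72  0.18  1.66  0.13  1.37 -0.52] v 0.8 res 0.0
[-0.61  0.08  1.78  0.11  1.33 -0.43] v 1.0 res 0.0
[-0.46 -0.01  1.89  0.09  1.29 -0.3 ] v 1.3 res 0.0
[-0.27 -0.08  1.96  0.06  1.26 -0.13] v 1.5 res 0.0
[-0.08 -0.1   2.    0.03  1.24  0.04] v 1.5 res 0.0
[ 0.05 -0.1   2.    0.01  1.24  0.17] v 1.1 res 0.0
[ 0.1  -0.09  2.    0.    1.23  0.22] v 0.4 res 0.0
[ 0.1  -0.07  2.03 -0.    1.18  0.22] v 0.4 res 0.0
[ 0.11 -0.06  2.06 -0.    1.13  0.22] v 0.4 res 0.0
[ 0.11 -0.04  2.09 -0.    1.09  0.22] v 0.3 res 0.0
[ 0.11 -0.02  2.11 -0.    1.05  0.22] v 0.3 res 0.0
[ 0.11  0.01  2.12 -0.    1.01  0.22] v 0.3 res 0.0
[0.11 0.04 2.13 0.   0.97 0.22] v 0.3 res 0.0
[0.1  0.08 2.13 0.   0.93 0.22] v 0.3 res 0.0
[ 0.1   0.09  2.13 -0.    0.92  0.22] v 0.1 res 0.0
(array([0.4338624 , 0.08899266, 0.28519586]), 83.5, -10)
[1.9, -0.7, 0.5, 0.7, -0.4, -0.3]
[6.8, -2.7, 1.7, 0.8, -1.5, -1.3]
[13.8, -5.4, 3.5, 1.0, -3.1, -2.6]
[21.8, -8.6, 5.5, 1.1, -4.8, -4.1]
[29.8, -11.8, 7.5, 1.2, -6.6, -5.6]
[36.8, -14.5, 9.2, 1.3, -8.2, -6.9]
[41.7, -16.5, 10.5, 1.3, -9.3, -7.9]
[43.6, -17.2, 11.0, 1.3, -9.7, -8.2]

[0.0, 0.0, 2.5, 0.0, 0.0, 0.0]
[-0.0, -0.7, 4.7, 0.0, 0.0, 0.0]
[-0.0, -1.1, 6.4, 0.0, 0.0, 0.0]
[-0.0, -1.2, 8.2, 0.0, 0.0, 0.0]
[-0.0, -1.1, 10.0, 0.0, 0.0, 0.0]
[-0.0, -0.7, 11.8, 0.0, 0.0, 0.0]
[0.0, 0.0, 13.4, 0.0, 0.0, 0.0]
[0.0, 0.0, 14.0, 0.0, 0.0, 0.0]
```

Emit:
{"method": "drive_tool", "body": {
  "steps": [
    [[0,1.9,-0.7,0.5,0.7,-0.4,-0.3],[0,6.8,-2.7,1.7,0.8,-1.5,-1.3],[0,13.0,-5.1,3.3,1.0,-2.9,-2.5],[0,19.0,-7.5,4.8,1.1,-4.2,-3.6],[0,25.0,-9.9,6.3,1.2,-5.5,-4.7],[0,31.0,-12.2,7.8,1.2,-6.9,-5.8],[0,37.0,-14.6,9.3,1.3,-8.2,-7.0],[0,42.0,-16.6,10.6,1.3,-9.7,-8.2]]
  ],
  "squeeze": 40
}}

```text
time_s: 15.32
ee_pos: [0.431, 0.0636, 0.2778]
tool_rot: [-2.33, -2.08, 0.007]
wrist_force: [1.1, -0.0, -0.1]
opening: 0.0
```

Emit:
{"method": "drive_tool", "body": {
  "steps": [
    [[0,1.6,0,0,0,0,0],[0,1.6,0,0,0,0,0],[0,1.6,0,0,0,0,0]]
  ]
}}

```text
time_s: 15.7
ee_pos: [0.4351, 0.0761, 0.2792]
tool_rot: [-2.333, -2.079, 0.005]
wrist_force: [0.3, -0.8, 1.0]
opening: -0.002
```

```bash
python3 - <<'E'
from plan import *
from h import *
s=ctrl.sense();P,Rt,yaw,th,roll,q=cur();print(P,yaw,th,roll,s['wrist_force'],s['opening'])
w=snap('wrist','w7');t=snap('scene','s5')
cv2.imwrite('pics/m7.png',np.hstack([cv2.resize(w['color'][:,:,::-1],(480,360)),cv2.resize(t['color'][200:400,260:435,::-1],(315,360))]))
C=np.array([.5599,.2407,0]);y=np.radians(-6.5);ex=np.array([np.cos(y),np.sin(y),0]);ey=np.array([-np.sin(y),np.cos(y),0]);U=np.array([0,0,1.])
G=lambda phi,dz:C-.12*np.cos(phi)*ex-.165*ey+(.175+.12*np.sin(phi)+.028+dz)*U
L2=[(G(p,d),Rt) for p,d in[(.45,.005),(.3,0),(.15,0),(0,0),(-.15,0),(-.3,0),(-.45,0),(-.45,-.006)]]
rows(P,Rt,L2)
E
```

```text
[0.43514506 0.07607195 0.27917415] 83.39918296145548 -9.489766968384172 -0.8364823398623555 [ 0.25623228 -0.77456819  0.95028172] -0.0015001186546532885
[1.3, -0.2, 1.9, 0.0, 0.0, 0.0]
[1.2, -0.9, 4.1, 0.0, 0.0, 0.0]
[1.2, -1.3, 5.9, 0.0, 0.0, 0.0]
[1.2, -1.4, 7.6, 0.0, 0.0, 0.0]
[1.2, -1.2, 9.4, 0.0, 0.0, 0.0]
[1.2, -0.8, 11.2, 0.0, 0.0, 0.0]
[1.2, -0.1, 12.9, 0.0, 0.0, 0.0]
[1.1, -0.1, 13.5, 0.0, 0.0, 0.0]
```

View pics/m7.png

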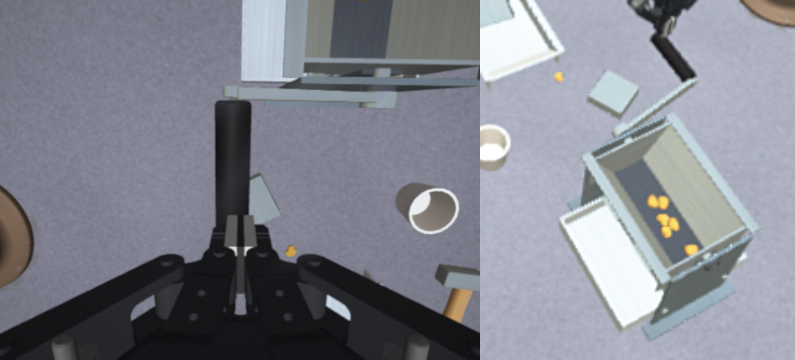

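The bar (columns 216–250, axis at about 233) is directly below the closed fingers (about column 240), roughly 4 mm toward −y of the tool. I'll correct for that and press along the arc.

Emit:
{"method": "drive_tool", "body": {
  "steps": [
    [[0,1.4,-0.4,1.5,0,0,0],[0,1.5,-0.9,3.2,0,0,0],[0,1.5,-1.3,4.9,0,0,0],[0,1.5,-1.5,6.6,0,0,0],[0,1.5,-1.5,8.4,0,0,0],[0,1.5,-1.2,10.2,0,0,0],[0,1.5,-0.7,11.8,0,0,0],[0,1.5,-0.3,13.0,0,0,0]]
  ]
}}

```text
time_s: 16.8
ee_pos: [0.4304, 0.0937, 0.149]
tool_rot: [-2.329, -2.079, 0.01]
wrist_force: [-17.4, -2.0, 55.7]
opening: 0.001
```

Emit:
{"method": "drive_tool", "body": {
  "steps": [
    [[0,0,0,0,0,0,0],[0,0,0,0.3,0,0,0],[0,0,0,0.6,0,0,0],[0,0,0,0.6,0,0,0]]
  ]
}}

```text
time_s: 17.3
ee_pos: [0.4306, 0.0937, 0.149]
tool_rot: [-2.328, -2.079, 0.013]
wrist_force: [-19.4, -3.3, 48.7]
opening: -0.003
```

```bash
python3 - <<'E'
from plan import *
from h import *
s=ctrl.sense();P,Rt,yaw,th,roll,q=cur();print(P,yaw,th,roll,s['wrist_force'],s['opening'])
C=np.array([.5599,.2407,0]);y=np.radians(-6.5);ex=np.array([np.cos(y),np.sin(y),0]);ey=np.array([-np.sin(y),np.cos(y),0])
print('splitter frame',(P-C)@ex,(P-C)@ey,'tip z',P[2]-.017)
for n in('scene','top'):
    t=snap(n,n+'6'); hsv=cv2.cvtColor(t['color'],cv2.COLOR_RGB2HSV); m=cv2.inRange(hsv,(12,140,150),(30,255,255))
    k,_,st,c=cv2.connectedComponentsWithStats(m); c=c[st[:,4]>6];a=st[st[:,4]>6][:,4]
    p=plane(t,c[1:],.01); d=np.hypot(*(p-C)[:,:2].T); i=d<.25
    h=plane(t,c[1:],.124);i=d<.3; print(n,np.c_[p[i,:2],(p-C)[i]@ex,(p-C)[i]@ey,d[i],a[1:][i],c[1:][i]].round(3))
E
```

```text
[0.43055848 0.09372695 0.14903548] 83.53180005368016 -9.57422346432478 -1.2057066303120958 [-19.37154073  -3.27025216  48.67245231] -0.003432361817514666
splitter frame -0.11187226752195441 -0.1606701621362565 tip z 0.13203548354235917
scene [[6.500e-01 2.430e-01 8.900e-02 1.300e-02 9.000e-02 2.000e+01 3.276e+02
  3.535e+02]]
top []
```

Emit:
{"method": "drive_tool", "body": {
  "steps": [
    [[0,0,0,-0.4,0,0,0],[0,0,0,-0.8,0,0,0],[0,0,0,-0.8,0,0,0],[0,0,0,-0.8,0,0,0]]
  ]
}}

```text
time_s: 17.9
ee_pos: [0.4315, 0.0938, 0.1514]
tool_rot: [-2.331, -2.08, 0.005]
wrist_force: [-3.0, 0.1, 6.4]
opening: 0.002
```

```bash
cat > look.py <<'E'
from plan import *
from h import *
import sys
s=ctrl.sense();P,Rt,yaw,th,roll,q=cur();print(s['time_s'],P,s['wrist_force'])
C=np.array([.5599,.2407,0]);y=np.radians(-6.5);ex=np.array([np.cos(y),np.sin(y),0]);ey=np.array([-np.sin(y),np.cos(y),0])
for n in('scene','top','wrist'):
    t=snap(n,n+sys.argv[1]); hsv=cv2.cvtColor(t['color'],cv2.COLOR_RGB2HSV); m=cv2.inRange(hsv,(10,100,50),(32,255,255))
    k,_,st,c=cv2.connectedComponentsWithStats(m); g=(st[:,4]>3)&(st[:,4]<600);g[0]=False
    p=plane(t,c[g],.01)-C; h=plane(t,c[g],.124)-C
    i=np.hypot(*p[:,:2].T)<.3; print(n,'px,area,pan xs ys, gate xs ys\n',np.c_[c[g][i],st[g][i,4],p[i]@ex*1e3,p[i]@ey*1e3,h[i]@ex*1e3,h[i]@ey*1e3].round(0))
E
python3 look.py 7
```

```text
17.9 [0.43148404 0.09383374 0.15137525] [-3.0112284   0.06676829  6.3801655 ]
scene px,area,pan xs ys, gate xs ys
 [[319. 341.  12.  92. -28. 121.   5.]
 [328. 353.  31.  89.  13. 118.  42.]]
top px,area,pan xs ys, gate xs ys
 []
wrist px,area,pan xs ys, gate xs ys
 [[ 322.    1.   22.  -84.  -13.  -94.  -48.]
 [ 303.   34.  367.  -96.  -34. -102.  -60.]]
```

Emit:
{"method": "drive_tool", "body": {
  "steps": [
    [[0,0,0,0.2,0,0,0],[0,0,0,0.3,0,0,0],[0,0,0,0.3,0,0,0],[0,0,0,0.3,0,0,0],[0,0,0,0.3,0,0,0],[0,0,0,0.3,0,0,0]]
  ]
}}

```text
time_s: 18.8
ee_pos: [0.4319, 0.0938, 0.1502]
tool_rot: [-2.331, -2.081, 0.005]
wrist_force: [-5.9, 0.0, 19.0]
opening: -0.0
```

```bash
python3 look.py 8; python3 - <<'E'
from h import *
C=np.array([.5599,.2407,0]);y=np.radians(-6.5);ex=np.array([np.cos(y),np.sin(y),0]);ey=np.array([-np.sin(y),np.cos(y),0])
for f in('s5','scene8','t2','top8'):
    t=load(f);hsv=cv2.cvtColor(t['color'],cv2.COLOR_RGB2HSV); m=cv2.inRange(hsv,(10,100,50),(32,255,255))
    pts=np.array([C+a*ex+b*ey+[0,0,.124] for a in np.linspace(-.03,.03,5) for b in np.linspace(-.08,.08,9)])
    uv=proj(t,pts).round().astype(int); col=t['color'][uv[:,1],uv[:,0]].mean(1).reshape(5,9)
    reg=np.zeros_like(m);cv2.fillConvexPoly(reg,cv2.convexHull(uv.astype(np.int32)),255)
    print(f,'nugget px in slot',int((m&reg>0).sum()));print(col.round().astype(int).tolist())
E
```

```text
18.8 [0.43190299 0.09379953 0.15020878] [-5.94611318e+00  8.89558634e-03  1.89984086e+01]
scene px,area,pan xs ys, gate xs ys
 [[319. 341.  12.  92. -28. 121.   5.]
 [328. 353.  30.  89.  13. 118.  42.]]
top px,area,pan xs ys, gate xs ys
 []
wrist px,area,pan xs ys, gate xs ys
 [[ 321.    0.   16.  -84.  -13.  -94.  -48.]
 [ 302.   33.  374.  -97.  -34. -102.  -60.]]
s5 nugget px in slot 207
[[163, 182, 180, 179, 181, 179, 180, 179, 123], [112, 107, 107, 103, 131, 104, 100, 100, 121], [124, 106, 104, 198, 100, 144, 104, 113, 123], [118, 106, 105, 104, 105, 101, 102, 102, 118], [150, 150, 149, 148, 147, 148, 148, 148, 119]]
scene8 nugget px in slot 0
[[158, 176, 178, 174, 176, 176, 176, 174, 122], [115, 189, 204, 231, 249, 192, 183, 205, 110], [119, 204, 207, 116, 194, 208, 206, 124, 119], [130, 210, 206, 197, 192, 210, 203, 161, 114], [144, 146, 143, 143, 143, 145, 140, 140, 116]]
t2 nugget px in slot 251
[[125, 156, 123, 125, 122, 123, 123, 121, 121], [69, 146, 88, 85, 69, 82, 81, 83, 81], [56, 123, 87, 151, 81, 131, 84, 143, 150], [69, 141, 84, 88, 85, 79, 79, 82, 83], [88, 142, 129, 131, 129, 131, 129, 132, 128]]
top8 nugget px in slot 3
[[95, 92, 89, 89, 85, 81, 84, 117, 115], [87, 85, 83, 67, 134, 155, 157, 156, 82], [64, 117, 150, 149, 147, 152, 151, 155, 87], [67, 129, 147, 147, 143, 65, 149, 147, 55], [83, 139, 122, 125, 127, 126, 123, 125, 125]]
```

Emit:
{"method": "drive_tool", "body": {
  "steps": [
    [[0,0,0,0,0,0,0],[0,0,0,0,0,0,0],[0,0,0,0,0,0,0],[0,0,0,0,0,0,0],[0,0,0,0,0,0,0],[0,0,0,0,0,0,0],[0,0,0,0,0,0,0],[0,0,0,0,0,0,0]]
  ]
}}

```text
time_s: 19.95
ee_pos: [0.4319, 0.0938, 0.1502]
tool_rot: [-2.331, -2.081, 0.005]
wrist_force: [-6.6, -0.7, 17.9]
opening: 0.004
```

```bash
python3 look.py 9; python3 - <<'E'
from h import *
C=np.array([.5599,.2407,0]);y=np.radians(-6.5);ex=np.array([np.cos(y),np.sin(y),0]);ey=np.array([-np.sin(y),np.cos(y),0])
t=load('top9');hsv=cv2.cvtColor(t['color'],cv2.COLOR_RGB2HSV);m=cv2.inRange(hsv,(8,70,40),(34,255,255))[150:280,40:200]
v,u=np.nonzero(m);print(len(u))
for a,b in list(zip(u+40,v+150))[:25]:
    o=[a,b,hsv[b,a].tolist()]
    for z in(.124,.06,.01):
        p=plane(t,[[a,b]],z)[0]-C;o+=[(int(p@ex*1e3),int(p@ey*1e3))]
    print(o)
w=load('scene9');print([ (tuple(map(int,uv)),w['color'][int(uv[1])-2:int(uv[1])+3,int(uv[0])-2:int(uv[0])+3].mean((0,1)).astype(int).tolist()) for uv in proj(w,[C+[0,0,.12]])])
E
```

```text
19.95 [0.43193069 0.09380254 0.15023189] [-6.56162972 -0.70231168 17.9412228 ]
scene px,area,pan xs ys, gate xs ys
 [[319. 341.  12.  92. -28. 121.   5.]
 [328. 354.  29.  89.  13. 118.  42.]]
top px,area,pan xs ys, gate xs ys
 [[ 120.  289.    4. -178.  -22. -180.  -61.]]
wrist px,area,pan xs ys, gate xs ys
 [[ 321.    0.   16.  -84.  -13.  -94.  -48.]
 [ 302.   33.  373.  -97.  -34. -102.  -60.]]
2531
[np.int64(154), np.int64(210), [10, 83, 68], (9, -97), (22, -78), (32, -63)]
[np.int64(155), np.int64(210), [13, 75, 71], (9, -100), (22, -80), (32, -65)]
[np.int64(152), np.int64(211), [10, 79, 77], (6, -93), (19, -73), (28, -58)]
[np.int64(153), np.int64(211), [13, 75, 78], (6, -95), (19, -76), (29, -61)]
[np.int64(151), np.int64(212), [10, 78, 85], (3, -91), (16, -72), (25, -56)]
[np.int64(152), np.int64(212), [14, 79, 84], (4, -94), (16, -74), (26, -59)]
[np.int64(153), np.int64(212), [11, 71, 90], (4, -96), (16, -76), (26, -61)]
[np.int64(139), np.int64(213), [14, 75, 71], (-2, -64), (9, -43), (18, -26)]
[np.int64(140), np.int64(213), [13, 84, 70], (-2, -66), (9, -45), (19, -28)]
[... 546 characters left out ...]
.int64(92), np.int64(214), [12, 85, 60], (-20, 43), (-9, 71), (-1, 92)]
[np.int64(93), np.int64(214), [13, 109, 68], (-20, 40), (-9, 68), (0, 90)]
[np.int64(94), np.int64(214), [10, 93, 66], (-19, 38), (-8, 66), (0, 87)]
[np.int64(95), np.int64(214), [12, 77, 76], (-19, 36), (-8, 63), (0, 85)]
[np.int64(97), np.int64(214), [12, 72, 60], (-18, 31), (-7, 58), (0, 80)]
[np.int64(98), np.int64(214), [11, 79, 55], (-18, 29), (-7, 56), (1, 77)]
[np.int64(99), np.int64(214), [10, 70, 44], (-18, 26), (-7, 53), (1, 75)]
[np.int64(123), np.int64(214), [12, 96, 61], (-10, -28), (1, -4), (10, 13)]
[np.int64(124), np.int64(214), [16, 106, 58], (-9, -30), (1, -7), (10, 11)]
[((359, 317), [196, 202, 189])]
```

```bash
python3 -c "
from station import sign_off; print(sign_off())"
```

```text
the job is handed in; nothing more can be done
None
```

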